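# Switch the ball feeder to its other tray

### The arm

A 7-joint arm with a two-finger parallel gripper is mounted at the origin on a cart in front of the work surface, level with it; the furniture and walls round the work are solid. World frame = base frame: x ahead of the robot, y to its left, z up, the work surface at z = 0. Lengths are in m, angles in rad, forces in N, time in s.
With the tool pointing down it reaches from about 0.4 to 0.85 m from the base axis. Payload 4.5 kg.
Tool frame: the origin (TCP) lies at the very end of the fingers, on their centre line; the grasp point (between the pads) lies 19 mm behind it; z points along the fingers, x is the direction in which the jaws open and shut, and the axes are right-handed (so a half turn about z gives the same grasp; the last joint's range is limited). The gripper opens to 88 mm and grips with 3 to 60 N. Pads are 18 mm wide; open, the fingers measure 123 mm over their backs; the gripper's body (75 mm by 187 mm) begins 45 mm behind the grasp point.
Start: joints at [1.283, 0.689, -0.195, 1.565, 0.157, 0.902, -0.215], TCP at [0.198, -0.593, 0.239] pointing down, gripper open.
Joint ranges: [-3.01, 3.01], [-0.46, 2.08], [-1.47, 1.51], [0.13, 2.56], [-1, 4.14], [0.04, 2.09], [-2.66, 2.66]. Speed limits (rad/s): [2.57, 2.57, 3.14, 3.14, 3.14, 3.14, 3.14].

### API

Orientations are given as a unit quaternion [x, y, z, w].
In Python, from cell import sensors, cams, workorder gives the robot as it stands. The module is installed in compiled form; this text tells all that it offers.
- The arm moves only by the shell command python3 -m handwheel 'ROWS' [OPENING] [FORCE]. ROWS is a JSON object of lists of equal length, an entry for each row: "slide": the shift along the tool's x, y, z in mm, a list of three; "twist": the turn about the tool's z in rad. A call has 1 to 20 rows; each row is the pose to reach, as a shift and turn from the pose commanded when the call began, along the tool's axes at that moment; what a row does not reach only later rows make up. A row lasts 1/8 s, in which the tool goes at most 62.5 mm and 10.7 degrees, less where a joint would pass 70% of its speed; a pose out of reach is approached as far as the arm can. A call with a gripper value outside its range is refused whole. OPENING is the opening, from 0 (shut) to 1 (fully open), set as the call begins (- or left out, the last holds). The fingers move at their own pace and stop on an object; FORCE is the grip in N (left out, the last holds). Time passes only in rows, so rows that repeat a pose let the fingers close. It gives the time, the measured TCP pose, the force and the opening at its end, in the units of the state.
- sensors.sense(): the state, without advancing time (a new reading comes with each control period).
- cams.get_image(name): name is "scene" or "top" or "wrist"; returns the picture (400x640x3 uint8, red, green, blue); there is no depth.
- cams.get_calibration(name): a dict with "K" (3x3 intrinsics, pixels), "distortion" ([k1, k2, p1, p2, k3] as OpenCV has them; the pictures are not rectified), "origin" and "attitude" of the camera in the world. Camera axes: x right, y down, z forward; pixel columns grow to the right and rows downward; lengths in m; the calibration is good to about 2 mm. A picture is of the moment at which its call begins: read the wrist's pose just before it. get_calibration takes no time and is no camera call; for the wrist camera it gives the pose at the moment of the call.
- workorder.sign_off(): hands the job in, once; it reports no verdict.
The state is a dict: "time_s": time; "qpos": joint angles; "qd": joint speeds; "effort": joint torques, N m; "tool_pos": TCP position; "eef_rot": TCP orientation; "force": force on the tool from outside, world axes, zero at the start; "torque": the same for the moment, N m; "width": opening from 0.0 (shut) to 1.0 (fully open).
Only numpy, scipy, OpenCV 4.12 (cv2) and the standard library are available. Lean on these libraries where they do the work, as an engineer would, in place of code of your own. Each camera call takes 0.05 s, during which the arm holds its last target.

### The job

The feeder is about to drop its three steel grinding balls into the tray below the gate's low end, but they are wanted in the other tray. First rock the seesaw gate over its pivot by pushing down the raised end of its bar with a fingertip, then push the plunger on top fully down so that all three balls run down the other chute and come to rest in that tray. Only push: do not touch the balls, do not disturb the things standing about, and leave the gate tipped the new way.

Things in the scene. Friction and masses are not known exactly. Their poses are not given: they have to be found in the camera images.
- feeder: fixed bench unit; origin on the table under the gate's pivot, x to its back (yaw within 0.12 rad), y left, z up. Base 92 x 400 mm. Two upright plates, the front one clear (outer faces x = -18, +18 mm; y -112 to 112; tops 185 mm high), hold the magazine (top left), the gate below it and a chute down to either side. Open trays, 58 mm high, at both ends (y 113 to 195 mm either side)
- gate (a joint): tilt of the seesaw gate, rad, -0.40 to 0.40, pivot along the feeder's x, 100 mm above the table. Positive: left end up, right end low, balls go to the right tray; negative: the reverse. Top-heavy and free: rests at either stop (either at the start); pushed past level it falls over by itself. Well under 1 N on the raised pad moves it
- pad_left (a point): top centre of the rubber pad (28 mm across) on the left end of the gate's grey bar. Bar along y, 204 x 20 mm, its middle line at x = -70 mm of the feeder, before the clear plate. Pads 90 mm either side of the pivot, 56 mm above it when level; pad top 187 mm above the table when raised (61 mm aside of the pivot), 117 mm when low (105 mm aside)
- pad_right (a point): the same on the right end of the bar
- plunger (a joint): travel of the release plunger, m: 0 as it starts (up, its stop bar holding the balls back), 0.0165 fully down, balls free. It slides straight down against about 3 N friction and stays where it is left; no spring
- plunger_top (a point): top centre of the plunger's round grey cap, 30 mm across, right above the magazine, 20 mm to the left of the feeder's origin; its top is 223 mm above the table when up, 206 mm when down, the highest part of the feeder
- tray_left (a point): middle of the inner floor of the left tray, 9 mm above the table, axes as the feeder; the floor measures about 72 (x) by 80 (y) mm
- tray_right (a point): the same for the right tray
- ball_1_center (a point): centre of a steel ball, 22 mm across, 44 g; the three wait in a row on the magazine's floor, which slopes down to the stop bar; this is the one at the stop bar
- ball_2_center (a point): centre of a steel ball, 22 mm across, 44 g; the three wait in a row on the magazine's floor, which slopes down to the stop bar
- ball_3_center (a point): centre of a steel ball, 22 mm across, 44 g; the three wait in a row on the magazine's floor, which slopes down to the stop bar
- dropper_1: white dropper bottle with pointed cap, 24 mm across, 68 mm tall, origin at its foot; stands in front of the right tray; leave alone
- petri: clear petri dish, 63 mm across, 16 mm high, origin at its underside; lies just left of the left tray; leave alone
- dropper_2: white dropper bottle with pointed cap, 24 mm across, 68 mm tall, on the left of the table; leave alone
- timer: lab timer, 66 x 66 x 19 mm, on the right; leave alone
- bottle: brown glass bottle with a dropper, 34 mm across, 102 mm tall, on the right; leave alone
- tweezers: steel forceps 126 mm long, lying flat on the right; leave alone
- ball_1: the ball of point ball_1_center (its body, turns as it rolls)
- ball_2: the ball of point ball_2_center (its body, turns as it rolls)
- ball_3: the ball of point ball_3_center (its body, turns as it rolls)

How it is judged:
By the outcome, as a careful person would: the job done as asked, in the order asked, and still so for the second after the job is handed in, with the robot touching nothing.
It also fails if it takes over 42 s, if anything falls off the work surface, if the arm or the gripper's body presses on something with over 40 N, if the wrist force passes 120 N, or if a joint passes its speed limit or range.

## Working session

There is one attempt and no reset: what is moved stays moved. The work goes in short steps, Python scripts to look and compute and a shell command to move; the robot and the scene stay as the last step left them, time stands still between calls to the robot, and variables do not carry over. Pictures are saved under pics/ and viewed, and the job is handed in when it is done.

```bash
mkdir -p pics; python3 - <<'E'
from cell import sensors,cams
import cv2
s=sensors.sense();print(s['time_s'],s['tool_pos'],s['eef_rot'],s['width'],s['force'])
for n in("scene","top"):
    cv2.imwrite(f'pics/{n}0.png',cams.get_image(n)[:,:,::-1]);c=cams.get_calibration(n);print(n,c)
E
```

```text
0.0 [ 0.19741162 -0.5923348   0.23790264] [ 8.11273256e-01 -5.84666429e-01 -7.91789749e-04 -4.94649066e-04] 0.9974428378157886 [-0.27690243  0.16797926 -0.50626294]
scene {'K': array([[472.97947962,   0.        , 321.97682813],
       [  0.        , 472.97947962, 204.41911242],
       [  0.        ,   0.        ,   1.        ]]), 'distortion': array([-0.1259778,  0.       ,  0.       ,  0.       ,  0.       ]), 'origin': array([-0.3562649 , -1.3507387 ,  0.90286894]), 'attitude': array([ 0.8143781 , -0.23476997,  0.1479646 , -0.50968407])}
top {'K': array([[479.77938426,   0.        , 324.62419583],
       [  0.        , 479.77938426, 194.89172054],
       [  0.        ,   0.        ,   1.        ]]), 'distortion': array([-0.08818907,  0.        ,  0.        ,  0.        ,  0.        ]), 'origin': array([ 0.24699363, -0.04883912,  1.57502544]), 'attitude': array([ 0.70973538, -0.69979278,  0.05632519, -0.05825149])}
```

View pics/scene0.png

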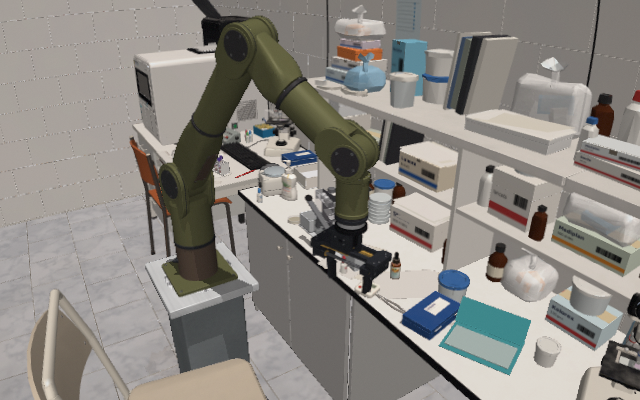

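View pics/top0.png

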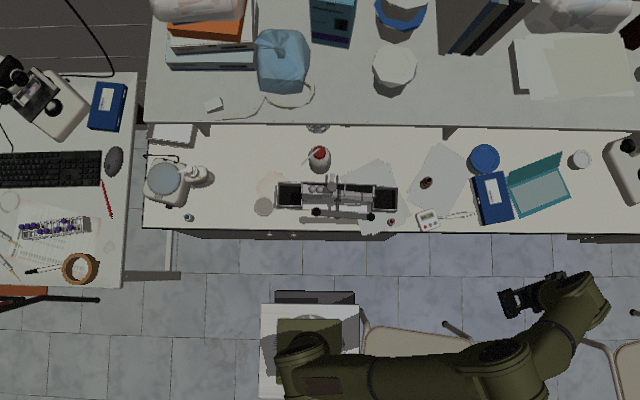

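```bash
python3 - <<'E'
import cv2
a=cv2.imread('pics/top0.png')[160:240,240:440];cv2.imwrite('pics/topz.png',cv2.resize(a,None,fx=4,fy=4,interpolation=cv2.INTER_CUBIC))
a=cv2.imread('pics/scene0.png')[160:310,270:470];cv2.imwrite('pics/scz.png',cv2.resize(a,None,fx=4,fy=4,interpolation=cv2.INTER_CUBIC))
E
```

```text
(no output)
```

View pics/topz.png

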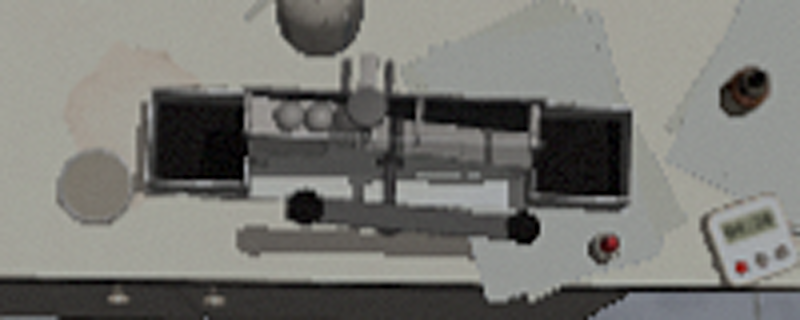

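View pics/scz.png

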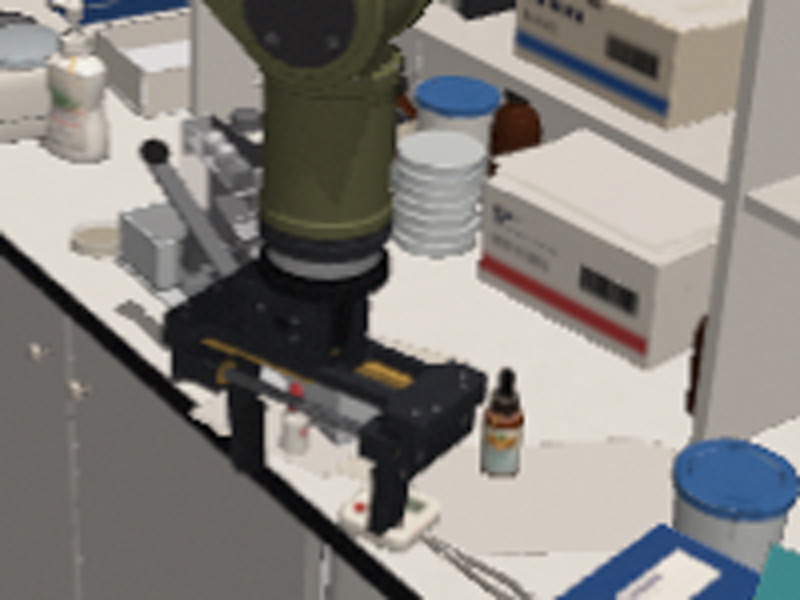

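```bash
cat > h.py <<'E'
import numpy as np,cv2
from scipy.spatial.transform import Rotation as R
from cell import cams,sensors
def cast(n,uv,z):
    c=cams.get_calibration(n)
    p=cv2.undistortPoints(np.array([[uv]],float),c['K'],c['distortion'])[0,0]
    d=R.from_quat(c['attitude']).apply([p[0],p[1],1]);o=c['origin']
    return o+d*(z-o[2])/d[2]
def uv(n,P):
    c=cams.get_calibration(n);r=R.from_quat(c['attitude']).inv()
    q,_=cv2.projectPoints(np.array([P],float),r.as_rotvec(),r.apply(-c['origin']),c['K'],c['distortion']);return q.ravel()
E
python3 - <<'E'
from h import *
im=cv2.imread('pics/top0.png')
g=im.max(2)
m=((g<28)*255).astype('uint8')
for c in cv2.findContours(m[200:225,305:385].copy(),0,1)[0]:
    x,y,w,h=cv2.boundingRect(c)
    if w>4:print(x+305,y+200,w,h)
PL=cast('top',(316,211.5),.187);PR=cast('top',(370.5,216.5),.117);PP=cast('top',(331.5,186),.223)
print(PL,PR,PP)
d=PL-PR;yaw=np.arctan2(-d[0],d[1]);print(yaw,np.hypot(d[0],d[1]))
ex=np.array([np.cos(yaw),np.sin(yaw)]);ey=np.array([-ex[1],ex[0]])
print('O',PL[:2]+.07*ex-.061*ey,PR[:2]+.07*ex+.105*ey,PP[:2]-.02*ey)
s=sensors.sense();r=R.from_quat(s['eef_rot']).as_matrix();print(r.round(3),yaw)
for z in(.3,.45,.6,.75):print('shelf',z,cast('top',(330,124),z))
print('dish etc', cast('top',(391.5,220),.068))
E
```

```text
367 213 8 8
312 208 9 8
373 200 12 9
[ 0.4247021  -0.01897498  0.187     ] [ 0.42054912 -0.18443651  0.117     ] [ 0.49430349 -0.06288348  0.223     ]
-0.02509409369506231 0.1655136321282995
O [ 0.49314948 -0.08171218] [ 0.49316169 -0.08122597] [ 0.49380166 -0.08287719]
[[ 0.316 -0.949 -0.001]
 [-0.949 -0.316  0.001]
 [-0.002  0.    -1.   ]] -0.02509409369506231
shelf 0.3 [ 0.65444131 -0.0558949   0.3       ]
shelf 0.45 [ 0.60650724 -0.05506482  0.45      ]
shelf 0.6 [ 0.55857318 -0.05423475  0.6       ]
shelf 0.75 [ 0.51063911 -0.05340467  0.75      ]
dish etc [ 0.41611834 -0.25549221  0.068     ]
```

```bash
python3 -m handwheel '{"slide":[[0,0,-40],[-30,-41,-62],[-61,-81,-62],[-91,-122,-62],[-122,-163,-62],[-152,-203,-62],[-183,-244,-62],[-213,-285,-62],[-253,-301,-62],[-293,-317,-62],[-332,-334,-62],[-372,-350,-62],[-412,-366,-62],[-452,-383,-62],[-491,-399,-62],[-491,-399,-62],[-491,-399,-62],[-491,-399,-62],[-491,-399,-62]],"twist":[0,0.03,0.06,0.09,0.12,0.15,0.18,0.21,0.24,0.27,0.3,0.32,0.335,0.346,0.346,0.346,0.346,0.346,0.346]}' 0 10
python3 - <<'E'
from h import *
s=sensors.sense();print(s['time_s'],s['tool_pos'],R.from_quat(s['eef_rot']).as_matrix().round(3),s['width'],s['force'],s['qpos'])
im=cams.get_image('wrist')[:,:,::-1];cv2.imwrite('pics/w1.png',im)
im=cams.get_image('top')[:,:,::-1];cv2.imwrite('pics/t1.png',im)
E
```

```text
time_s: 2.48
tool_pos: [0.4208, -0.002, 0.3007]
eef_rot: [-0.698, 0.716, -0.0, -0.0]
force: [0.0, -0.7, -0.5]
width: 0.01
2.475 [ 0.42082434 -0.00201392  0.30065562] [[-0.026 -1.    -0.   ]
 [-1.     0.026 -0.   ]
 [ 0.     0.    -1.   ]] 0.009704028168258126 [ 0.04645908 -0.66777664 -0.50425402] [ 0.02122136  0.33552442 -0.17355959  2.05549412  0.0834191   0.75720159
 -1.80074053]
```

View pics/w1.png

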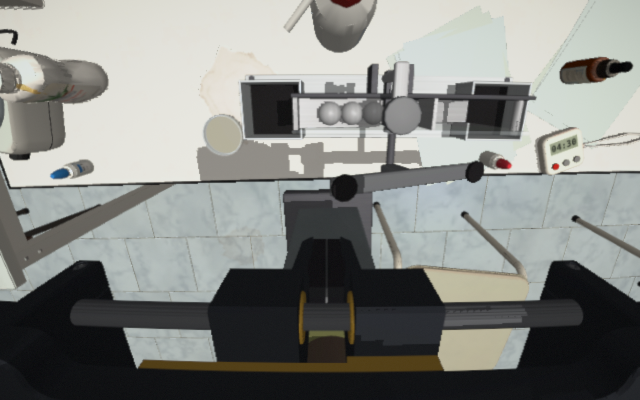

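View pics/t1.png

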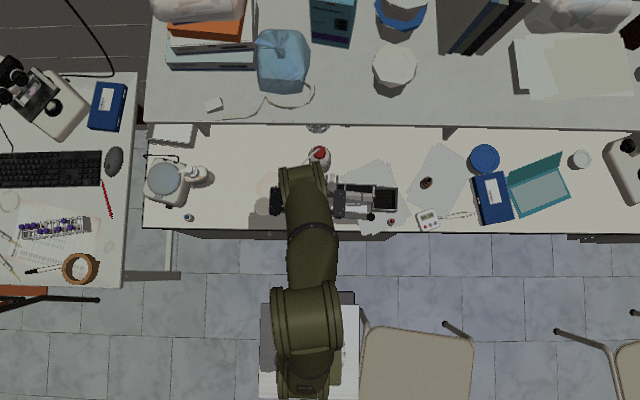

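```bash
python3 - <<'E'
from h import *
print(cast('wrist',(344,187),.187),cast('wrist',(474,171),.117),cast('wrist',(403,115),.223),cams.get_calibration('wrist')['origin'])
print(uv('wrist',[.421,-.002,.187]))
E
```

```text
[ 0.42633144 -0.01967303  0.187     ] [ 0.42196042 -0.18325238  0.117     ] [ 0.49415293 -0.06365895  0.223     ] [ 0.5040349  -0.0044485   0.44699904]
[325.92897986 192.67449942]
```

```bash
python3 -m handwheel '{"slide":[[8,0,30],[8,0,60],[8,0,90],[8,0,100],[8,0,107],[8,0,114],[8,0,121],[8,0,128],[8,0,135],[8,0,142],[8,0,149],[8,0,156],[8,0,162],[8,0,162],[8,0,162]],"twist":[0,0,0,0,0,0,0,0,0,0,0,0,0,0,0]}' 0 10
python3 - <<'E'
from h import *
im=cams.get_image('wrist')[:,:,::-1];cv2.imwrite('pics/w2.png',im)
E
```

```text
time_s: 4.45
tool_pos: [0.4208, -0.0089, 0.1388]
eef_rot: [-0.699, 0.716, -0.0, 0.0]
force: [0.4, 0.1, 0.6]
width: 0.005
```

View pics/w2.png

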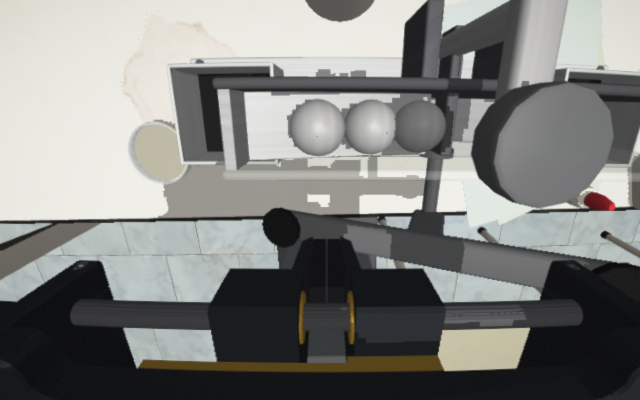

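```bash
python3 -m handwheel '{"slide":[[0,0,-30],[0,0,-70],[0,0,-120],[0,0,-161],[0,0,-161],[0,0,-161]],"twist":[0,0,0,0,0,0]}' 0 10
python3 - <<'E'
from h import *
im=cams.get_image('wrist')[:,:,::-1];cv2.imwrite('pics/w3.png',im)
im=cams.get_image('scene')[:,:,::-1].copy()
for z in(.3,.4,.5,.6):
  a=[uv('scene',cast('top',(c,124+(c-330)*7/310),z)) for c in(330,450,600)]
  print(z,[q.round() for q in a])
  cv2.polylines(im,[np.int32(a)],False,(0,0,255),1)
cv2.imwrite('pics/s3.png',cv2.resize(im[:320,240:],(800,640))[:600])
E
```

```text
time_s: 5.25
tool_pos: [0.4201, -0.0091, 0.2994]
eef_rot: [-0.698, 0.716, 0.0, -0.0]
force: [-0.0, -0.2, -0.7]
width: 0.006
0.3 [array([367., 158.]), array([430., 189.]), array([550., 250.])]
0.4 [array([360., 133.]), array([419., 159.]), array([530., 208.])]
0.5 [array([354., 107.]), array([408., 127.]), array([509., 165.])]
0.6 [array([347.,  78.]), array([396.,  93.]), array([487., 120.])]
```

View pics/w3.png

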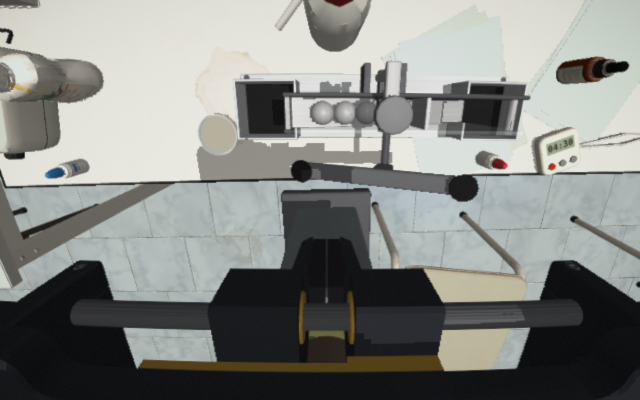

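View pics/s3.png

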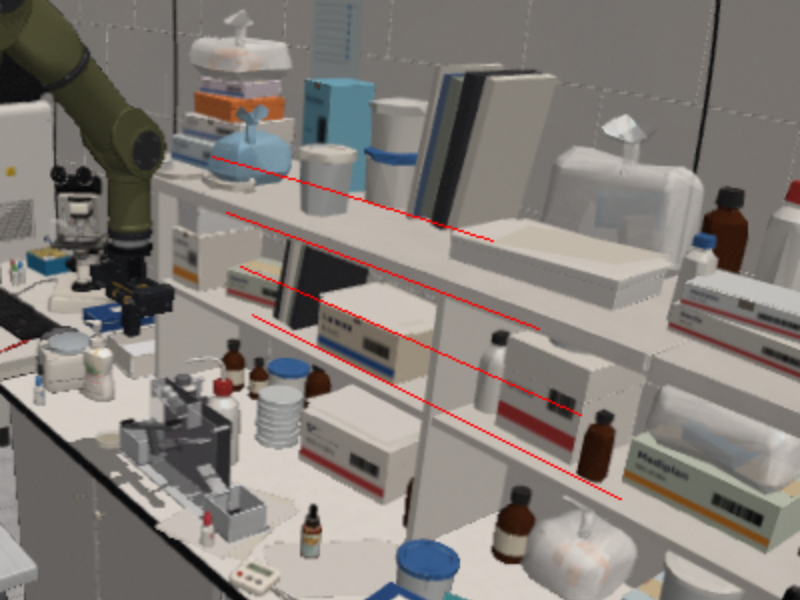

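```bash
python3 - <<'E'
from h import *
print(cast('scene',(445,270),0))
for p in((240+480/2,430/2),(240+350/2,380/2),(240+250/2,330/2)):
  print([cast('scene',p,z).round(3) for z in(.2,.25,.3)])
for p in((240+350/2,250/2),):
  print([cast('scene',p,z).round(3) for z in(.4,.45,.5,.55)])
im=cams.get_image('scene')[:,:,::-1]
cv2.imwrite('pics/s4.png',cv2.resize(im[100:300,290:490],(600,600),interpolation=2))
E
```

```text
[ 0.72001846 -0.43801477  0.        ]
[array([ 0.817, -0.471,  0.2  ]), array([ 0.733, -0.533,  0.25 ]), array([ 0.65 , -0.596,  0.3  ])]
[array([ 0.769, -0.204,  0.2  ]), array([ 0.689, -0.286,  0.25 ]), array([ 0.609, -0.368,  0.3  ])]
[array([0.765, 0.094, 0.2  ]), array([ 0.686, -0.008,  0.25 ]), array([ 0.606, -0.111,  0.3  ])]
[array([ 0.861, -0.08 ,  0.4  ]), array([ 0.74 , -0.206,  0.45 ]), array([ 0.619, -0.333,  0.5  ]), array([ 0.498, -0.459,  0.55 ])]
```

View pics/s4.png

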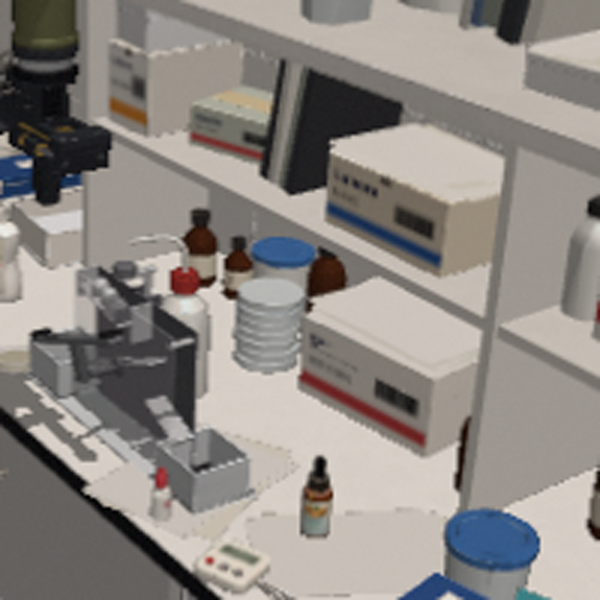

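```bash
python3 - <<'E'
from h import *
for z in(.15,.18,.2,.22,.25):
  p=cast('top',(319.5,150.5),z);print(z,p.round(3),uv('scene',p).round(1))
E
```

```text
0.15 [ 0.618 -0.026  0.15 ] [352.4 194.3]
0.18 [ 0.61  -0.026  0.18 ] [351.  187.6]
0.2 [ 0.605 -0.026  0.2  ] [350.1 183. ]
0.22 [ 0.599 -0.027  0.22 ] [349.1 178.4]
0.25 [ 0.592 -0.027  0.25 ] [347.7 171.4]
```

```bash
python3 -m handwheel '{"slide":[[17,-24,0],[34,-49,0],[52,-73,0],[52,-73,20],[52,-73,45],[52,-73,62],[52,-73,72],[52,-73,77],[52,-73,82],[52,-73,87],[52,-73,91],[52,-73,94],[52,-73,94],[52,-73,94]],"twist":[0,0,0,0,0,0,0,0,0,0,0,0,0,0]}' 0 10
python3 - <<'E'
from h import *
im=cams.get_image('wrist')[:,:,::-1];cv2.imwrite('pics/w5.png',im)
im=cams.get_image('scene')[:,:,::-1]
cv2.imwrite('pics/s5.png',cv2.resize(im[150:290,270:410],(560,560),interpolation=2))
E
```

```text
time_s: 7.15
tool_pos: [0.4924, -0.0627, 0.2067]
eef_rot: [-0.698, 0.716, -0.0, 0.0]
force: [-4.9, -0.4, 12.1]
width: 0.002
```

View pics/w5.png

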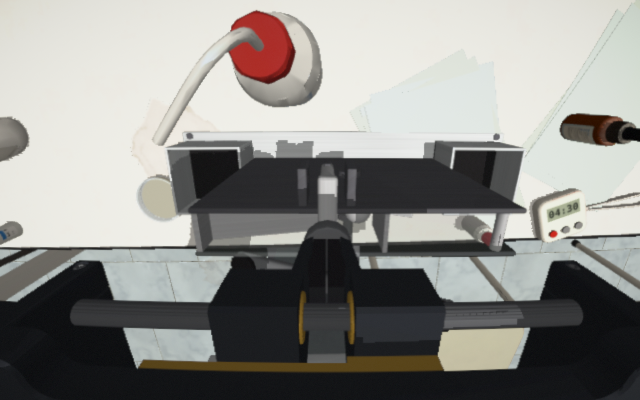

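View pics/s5.png

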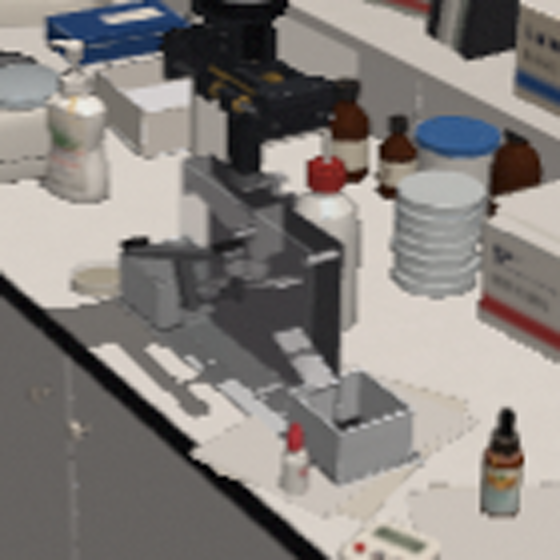

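```bash
python3 -m handwheel '{"slide":[[0,0,1],[0,0,2],[0,0,2],[0,0,2]],"twist":[0,0,0,0]}' 0 10
python3 -m handwheel '{"slide":[[0,0,-5],[0,0,-30],[0,0,-60],[15,30,-96],[-20,73,-96],[-50,73,-96],[-50,73,-96],[-50,73,-96],[-50,73,-96],[-50,73,-96]],"twist":[0,0,0,0,0,0,0,0,0,0]}' 0 10
python3 - <<'E'
from h import *
im=cams.get_image('wrist')[:,:,::-1];cv2.imwrite('pics/w6.png',im)
im=cams.get_image('scene')[:,:,::-1]
cv2.imwrite('pics/s6.png',cv2.resize(im[150:290,270:410],(560,560),interpolation=2))
E
```

```text
time_s: 7.75
tool_pos: [0.4925, -0.0627, 0.2065]
eef_rot: [-0.698, 0.716, -0.001, 0.0]
force: [-7.9, 1.8, 29.7]
width: 0.003
time_s: 9.0
tool_pos: [0.4208, -0.0117, 0.2995]
eef_rot: [-0.698, 0.716, -0.0, -0.0]
force: [0.3, 1.1, -0.4]
width: 0.003
```

View pics/w6.png

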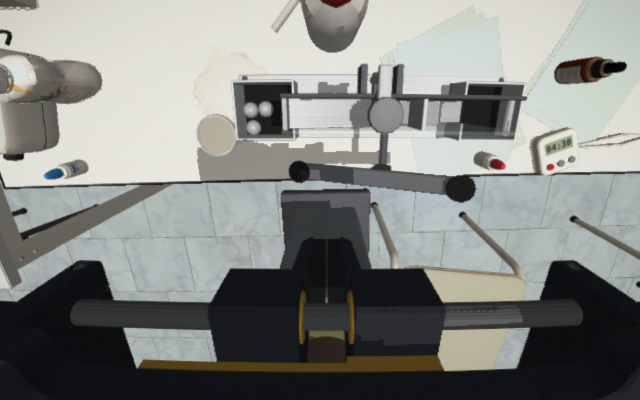

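View pics/s6.png

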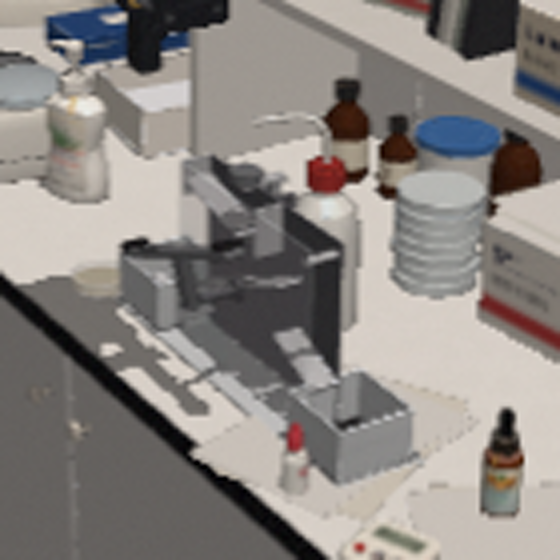

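All three balls are in the left tray, at about (249,108), (265,109) and (253,127). The gate's left end is still low. I'll wait briefly to confirm they are at rest, then hand in.

```bash
python3 -m handwheel '{"slide":[[0,0,0],[0,0,0],[0,0,0],[0,0,0],[0,0,0],[0,0,0],[0,0,0],[0,0,0]],"twist":[0,0,0,0,0,0,0,0]}' 0 10
python3 - <<'E'
from h import *
im=cams.get_image('wrist')[:,:,::-1];o=cv2.imread('pics/w6.png')
cv2.imwrite('pics/w7.png',im)
d=cv2.absdiff(im.copy(),o).max(2);print('tray diff',d[75:145,230:300].max(),'all',d.max(),np.argwhere(d>60)[:5])
from cell import workorder
if d[75:145,230:300].max()<60: print(workorder.sign_off())
E
```

```text
time_s: 10.1
tool_pos: [0.4207, -0.0109, 0.2997]
eef_rot: [-0.699, 0.716, -0.0, -0.0]
force: [-0.4, -0.7, -0.4]
width: 0.006
tray diff 110 all 111 [[  0 351]
 [  2 301]
 [  3 301]
 [  4 301]
 [  5 301]]
```

```bash
python3 - <<'E'
from h import *
im=cams.get_image('wrist')[:,:,::-1];a=cv2.imread('pics/w7.png');o=cv2.imread('pics/w6.png')
print(cv2.absdiff(im.copy(),a).max(2)[75:145,230:300].max())
cv2.imwrite('pics/w8.png',np.hstack([cv2.resize(x[65:205,220:340],(260,300)) for x in(o,a,im)]))
E
```

```text
11
```

View pics/w8.png

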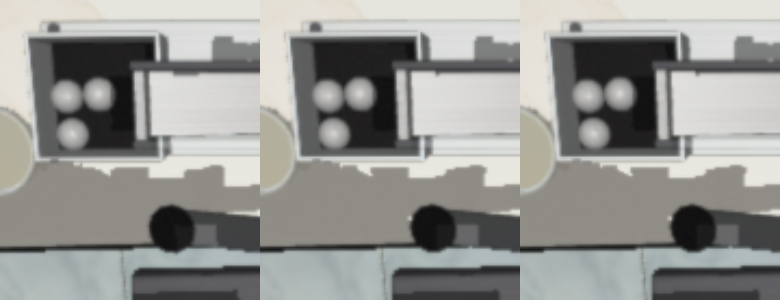

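The balls sit still in the left tray, and the earlier difference came from a sub-millimetre drift of the arm. The left pad is low.

```bash
python3 -c "
from cell import workorder
print(workorder.sign_off())"
```

```text
the job is handed in; nothing more can be done
None
```

I pushed the raised left end of the gate down until it fell over to the left. I then pressed the plunger to its stop, and all three balls ran into the left tray. The job was handed in at about 10 s of the 42 s allowed.

- **Balls and gate:** the last wrist pictures show all three balls at rest in the left tray. The gate's left end is low and its right end raised.
- **Plunger:** the fingertip stopped at 206.5 mm, which matches full travel. The force there reached about 30 N, well under the 120 N wrist limit.
- **Other things standing about:** the petri dish, dropper bottles, timer and brown bottle look unmoved by eye, and so do the forceps as far as they were in view. I did not measure their positions.
- **A check that failed at first:** my first "at rest" picture comparison showed a difference. The arm had drifted about 0.8 mm between those two pictures. A repeat comparison with the arm still, and a look at the balls, showed no movement.

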